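# Set the nut runner's clutch and hold the bolt head behind the bracket

## Robot

A 6-joint arm with a two-finger parallel gripper is mounted at the origin on a cart in front of the work surface, level with it; the furniture and walls round the work are solid. World frame = base frame: x ahead of the robot, y to its left, z up, the work surface at z = 0. Lengths are in m, angles in rad, forces in N, time in s.
With the tool pointing down it reaches from about 0.35 to 0.775 m from the base axis. Payload 7.3 kg.
Tool frame: the origin (TCP) lies at the centre of the arm's flange, where the gripper is bolted on; the fingertips stand 178 mm ahead of it and the grasp point (between the pads) lies 159 mm ahead of it; z points along the fingers, y is the line along which they close (so a half turn about z gives the same grasp; the last joint's range is limited). The gripper opens to 92 mm and grips with 3 to 60 N. Pads are 19 mm wide; open, the fingers measure 130 mm over their backs; the gripper's body (75 mm by 190 mm) begins 47 mm behind the grasp point.
Start: joints at [1.019, 0.342, 1.524, -0, 1.275, -0.146], TCP at [0.207, 0.482, 0.405] pointing down, gripper open.
Joint ranges: [-2.53, 2.53], [-0.77, 2.02], [0.04, 2.7], [-1, 4.14], [0.28, 2.66], [-3.11, 3.11]. Speed limits (rad/s): [2.57, 2.57, 3.14, 3.14, 3.14, 3.14].

## Interface

Orientations are given as [roll, pitch, yaw] about the fixed x, y, z axes, in that order (R = Rz(yaw) Ry(pitch) Rx(roll)).
In Python, from cell import telemetry, vision, ticket gives the robot as it stands.
- The arm moves only by the shell command python3 -m crank 'ROWS' [FORCE]. ROWS is JSON, a list of rows, each a list of 5 numbers: the gripper command: -1 is shut, 1 is fully open, values between are in proportion, then the shift along the tool's x, y, z in mm, then the turn about the tool's z in rad. In form: [[fingers, dx, dy, dz, roll], ...]. A call has 1 to 12 rows; each row is the pose to reach, as a shift and turn from the pose commanded when the call began, along the tool's axes at that moment; what a row does not reach only later rows make up. A row lasts 1/12 s, in which the tool goes at most 41.7 mm and 7.16 degrees, less where a joint would pass 70% of its speed; a pose out of reach is approached as far as the arm can. A call with a gripper value outside its range is refused whole. The fingers move at their own pace and stop on an object; FORCE is the grip in N (left out, the last holds). Time passes only in rows, so rows that repeat a pose let the fingers close. It gives the time, the measured TCP pose, the force, the opening and the grip force at its end, in the units of the state.
- telemetry.observe(): the state, without advancing time (a new reading comes with each control period).
- vision.read_camera(name): name is "scene" or "top" or "wrist"; returns (picture, depth): 400x640x3 uint8, red, green, blue; 400x640 float32, m along the optical axis (not along the pixel's ray), 0 where there is no reading.
- vision.get_calibration(name): a dict with "camera_matrix" (3x3 intrinsics, pixels), "dist" ([k1, k2, p1, p2, k3] as OpenCV has them; the pictures are not rectified), "rvec" (rotation vector, rad) and "tvec" (3), from world to camera coordinates, as OpenCV has them. Camera axes: x right, y down, z forward; pixel columns grow to the right and rows downward; lengths in m; the calibration is good to about 2 mm. A picture is of the moment at which its call begins: read the wrist's pose just before it. get_calibration takes no time and is no camera call; for the wrist camera it gives the pose at the moment of the call.
- ticket.hand_in(): hands the job in; it is judged then, once.
The state is a dict: "time": time; "qpos": joint angles; "qvel": joint speeds; "joint_efforts": joint torques, N m; "tool_pos": TCP position; "tool_rot": TCP orientation; "contact_force": force on the tool from outside, world axes, zero at the start; "torque": the same for the moment, N m; "opening": finger opening in m; "grip_force": force on a finger pad.
Only numpy, scipy, OpenCV 4.12 (cv2) and the standard library are available. Lean on these libraries where they do the work, as an engineer would, in place of code of your own. Each camera call takes 0.05 s, during which the arm holds its last target. There are 200 camera calls.

## Task

The nut runner is only spinning the bolt round with its nut, because nobody is holding the bolt head behind the bracket. First turn the clutch dial on the controller so that its pointer lines up with the set-point tab on the scale, and let go of it; then reach down into the narrow gap behind the bracket's front plate, grasp the hexagonal bolt head between the fingers and hold it so that it no longer turns. Finish while still holding the head still, with the dial left at its mark and the loose things around left where they are.

Things in the scene. Friction and masses are not known exactly. Their poses are not given: they have to be found in the camera images.
- controller: grey control box, 110 x 110 mm and 44 mm high, fixed to the bench, with the clutch dial standing upright in the middle of its top on a round aluminium scale plate (top 45.5 mm above the bench). Origin on the bench under the dial's axis; z up; its x axis points away from the robot at yaw 0. It may stand to the left or to the right of the fixture
- dial_grip (a point): point on the dial's axis at the height to grip it, 82.5 mm above the bench. The dial is a black disc of 44 mm diameter carrying an upright bar grip 42 mm long, 14 mm thick and 32 mm high (57 to 89 mm above the bench). The bar runs along the line from the dial's axis to the pointer
- dial (a joint): angle of the dial in rad, 0 to 3.14, growing CLOCKWISE seen from above; it stays where it is left (friction 0.04 N m). At 0 the pointer points along the controller's -x axis
- dial_pointer (a point): tip of the slim black pointer blade that turns with the dial, 36 mm from its axis, 58 mm above the bench
- tab_tip (a point): the marked setting: the place 36 mm from the dial's axis, just inside the small dark steel set-point tab on the scale (52 mm above the bench, tab 4 mm wide and 20 mm long, radial). The dial is set when the pointer tip is directly over this place. It lies 0.5 to 1.4 rad clockwise from the pointer at the start
- fixture: nut-runner fixture fixed to the bench: steel base plate 270 x 110 x 10 mm with a U-shaped grey bracket; the motor (51 mm in diameter, top 96 mm above the bench) lies before the front plate, out to x = -205 mm. Origin on the bench straight below the centre of the bolt head; x axis along the bolt, away from the motor. Yaw at most 0.3 rad either way
- gap_mid (a point): middle of the gap between the bracket's two upright plates, 70 mm above the bench, 9.5 mm beyond the head's centre along the fixture's x. The plates are 110 mm wide in y, 10 mm (front) and 8 mm (rear) thick and reach 100 mm above the bench. The gap is 56 mm wide in x, open at the top and at both ends in y; its floor is 16 mm above the bench
- bolt_head (a point): centre of the hexagonal bolt head in the gap, 70 mm above the bench: 30 mm across flats, 34.6 mm across corners, 13 mm long (x -6.5 to +6.5 mm in the fixture frame), with a round 25 mm collar between it and the front plate. Its axis is level, along the fixture's x axis
- bolt (a joint): angle of the bolt in rad, about the fixture's x axis; growing at about 0.25 rad/s while nothing holds it. At 0, and at every multiple of pi/3, two flats stand upright and face the fixture's +y and -y. The runner drives it with only about 0.06 N m, so a grip of 20 to 40 N across the head stops it; a head gripped on its corners turns until its flats lie on the pads
- spare_bush_mid (a point): bystander: loose bronze bush, 34 mm in diameter and 30 mm high, standing on the bench; point at its centre
- rubber_block_mid (a point): bystander: loose black rubber block 45 x 70 x 25 mm lying behind the work; point at its centre
- loose_cap_mid (a point): bystander: loose round dark green cap, 36 mm in diameter and 17 mm high, behind the work; point at its centre
Mind the look-alikes: they are no part of the job. There is more than one size of the controller; the one meant has the size given above.

How it is judged:
By the outcome, as a careful person would: the job done as asked, in the order asked, and still so for the second after the job is handed in, while the arm keeps its last pose, push and grip.
It also fails if it takes over 43 s, if anything falls off the work surface, if the arm or the gripper's body presses on something with over 40 N, if the wrist force passes 120 N, or if a joint passes its speed limit or range.

## Working session

There is one attempt and no reset: what is moved stays moved. The work goes in short steps, Python scripts to look and compute and a shell command to move; the robot and the scene stay as the last step left them, time stands still between calls to the robot, and variables do not carry over. Pictures are saved under pics/ and viewed, at most 10 in all, crops included, and the job is handed in when it is done.

```bash
mkdir -p pics; ls; python3 - <<'E'
from cell import telemetry, vision
import cv2,numpy as np
s=telemetry.observe(); print(s['time'],s['tool_pos'],s['tool_rot'],s['opening'])
for n in('top','scene'):
    p,d=vision.read_camera(n); cv2.imwrite(f'pics/{n}0.png',p[:,:,::-1]); np.savez(f'pics/{n}0.npz',p=p,d=d)
    c=vision.get_calibration(n); R=cv2.Rodrigues(np.array(c['rvec']))[0]; print(n,-R.T@np.array(c['tvec']).ravel(),c['dist'])
E
```

```text
pics
0.0 [0.20715502 0.48225783 0.40405565] [-3.14007392e+00 -2.30604270e-04  2.73577624e+00] 0.09138062923025325
top [0.44874029 0.15594766 0.94531451] [-0.00124059  0.          0.          0.          0.        ]
scene [ 0.28247549 -0.37846744  0.81486089] [-0.00456316  0.          0.          0.          0.        ]
```

View pics/top0.png

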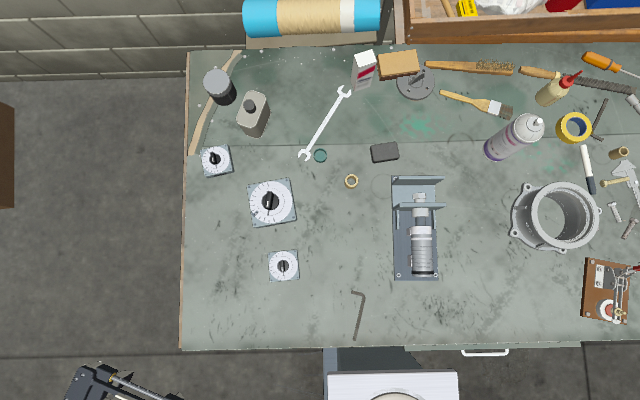

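View pics/scene0.png

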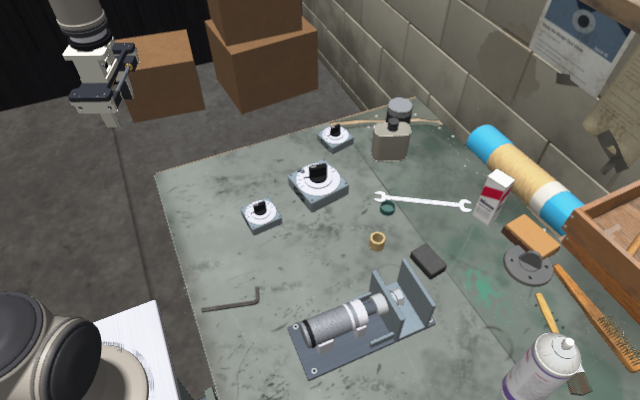

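The top view shows the large controller at about (271,202), with two smaller look-alikes at (216,160) and (283,265). The fixture is at about (418,228) with its gap near (418,195).

```bash
cat > h.py <<'E'
import numpy as np, cv2
from cell import vision
def cal(n):
    c=vision.get_calibration(n); R=cv2.Rodrigues(np.array(c['rvec']))[0]
    return np.array(c['camera_matrix']),np.array(c['dist']),R,np.array(c['tvec']).ravel()
def cloud(n,d,c=None):
    K,D,R,t=c or cal(n); v,u=np.mgrid[:400,:640]
    q=cv2.undistortPoints(np.stack([u.ravel(),v.ravel()],1).astype(float)[:,None],K,D)[:,0].reshape(400,640,2)
    P=np.dstack([q*d[...,None],d]); return (P-t)@R
def ray(n,uv,z,c=None):
    K,D,R,t=c or cal(n); q=cv2.undistortPoints(np.array(uv,float).reshape(-1,1,2),K,D)[:,0]
    o=-R.T@t; w=np.c_[q,np.ones(len(q))]@R
    return o+w*((z-o[2])/w[:,2])[:,None]
def rect(P):
    (c,s,a)=cv2.minAreaRect((P[:,:2]*1000).astype(np.float32)); return np.round(c,1),np.round(s,1),round(a,1)
E
python3 - <<'E'
from h import *
f=np.load('pics/top0.npz');p,d=f['p'],f['d'];X=cloud('top',d)
def sub(u0,u1,v0,v1,z0,z1):
    Y=X[v0:v1,u0:u1].reshape(-1,3); return Y[(Y[:,2]>z0)&(Y[:,2]<z1)]
print('bench',np.median(X[280:320,200:260,2]))
print('ctl',rect(sub(240,305,172,232,.036,.05)))
b=sub(240,305,172,232,.08,.095);print('bar',len(b),rect(b),b.mean(0))
b=sub(380,450,165,290,.092,.11);print('plates');
for lo,hi in((165,190),(190,212)):
    b=sub(385,447,lo,hi,.094,.106);print(len(b),rect(b),b.mean(0))
print('base',rect(sub(380,450,165,290,.006,.014)))
g=sub(385,447,185,210,.05,.09);print('gap/head',len(g),rect(g))
a=cv2.resize(p[172:232,240:305],None,fx=8,fy=8,interpolation=cv2.INTER_CUBIC)
c=cv2.resize(p[172:232,388:448],None,fx=4,fy=4,interpolation=cv2.INTER_CUBIC)
im=np.zeros((480,770,3),np.uint8);im[:,:520]=a;im[:240,520:760]=c;cv2.imwrite('pics/crop.png',im[:,:,::-1])
E
```

```text
bench -0.0006088225253978979
ctl (array([573.6, 288.3]), array([110.7, 110.2]), 9.2)
bar 108 (array([573.3, 288. ]), array([13.9, 41.2]), 80.8) [0.57303986 0.28751089 0.08819538]
plates
150 (array([614.9, -74.1]), array([108.5,   8.9]), 90.0) [ 0.61521148 -0.07578935  0.09941021]
212 (array([551.2, -74.1]), array([110.5,  10.2]), 88.4) [ 0.55047905 -0.0764498   0.09947893]
base (array([508.4, -89.6]), array([143.7, 277. ]), 88.7)
gap/head 230 (array([560.4, -73. ]), array([108.3,  39.8]), 87.5)
```

View pics/crop.png

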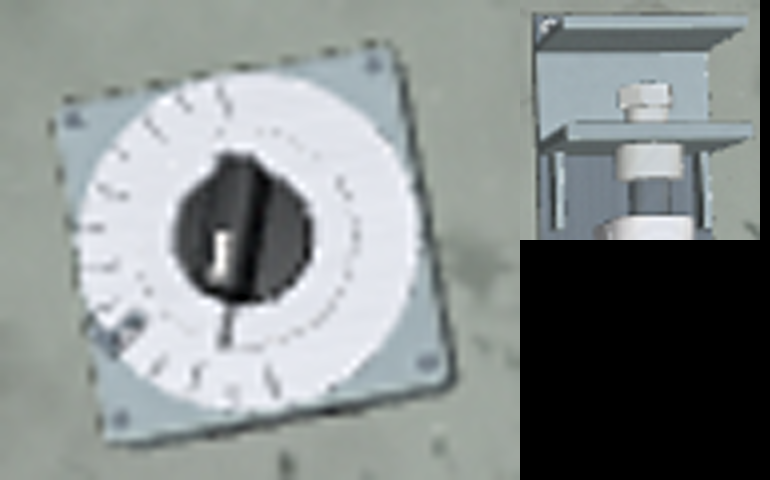

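The crop shows the pointer tip at crop (226,345), about full-image (268.2,215). The tab runs along crop (142,318)–(100,347). The bolt head sits in front of the front plate's gap side.

```bash
python3 - <<'E'
from h import *
A=np.array([.5734,.2881])
f=np.load('pics/top0.npz');p,d=f['p'],f['d'];X=cloud('top',d)
px=lambda x,y:(240+(x+.5)/8-.5,172+(y+.5)/8-.5)
def rep(n,P):
    v=P[0,:2]-A; print(n,P[0].round(4),'r',round(np.hypot(*v)*1e3,1),'ang',round(np.degrees(np.arctan2(v[1],v[0])),1))
rep('ptr',ray('top',px(226,345),.058))
# tab: dark pixels at r 34..58 mm
g=p.astype(int).sum(2)/3
P=np.array([[ (u,v) for u in range(240,305)] for v in range(172,232)]).reshape(-1,2)
for nm,z,r0,r1 in(('ptr',.058,.024,.038),('tab',.052,.035,.058)):
    W=ray('top',P,z); r=np.hypot(*(W[:,:2]-A).T); a=np.degrees(np.arctan2(*(W[:,:2]-A).T[::-1]))
    w=np.clip(150-g[P[:,1],P[:,0]],0,None)*(r>r0)*(r<r1)
    k=w>0
    for i in np.where(k)[0]: print(nm,P[i],round(r[i]*1e3,1),round(a[i],1),int(w[i]))
b=X[172:232,240:305].reshape(-1,3);b=b[(b[:,2]>.08)&(b[:,2]<.095)][:,:2];b=b-b.mean(0);_,_,V=np.linalg.svd(b);print('bar dir deg',np.degrees(np.arctan2(V[0,1],V[0,0]))%180)
# plates orientation by edge fit
for lo,hi in((165,190),(190,212)):
    b=X[lo:hi,385:447].reshape(-1,3);b=b[(b[:,2]>.094)&(b[:,2]<.106)][:,:2];m=b.mean(0);_,_,V=np.linalg.svd(b-m);print('plate',m,b.min(0),b.max(0),np.degrees(np.arctan2(V[0,1],V[0,0]))%180)
h=X[188:206,405:435].reshape(-1,3);h=h[(h[:,2]>.075)&(h[:,2]<.092)];print('head top',len(h),h.min(0),h.max(0),h.mean(0))
E
```

```text
ptr [0.5397 0.293  0.058 ] r 34.1 ang 171.8
ptr [267 191] 25.7 14.8 17
ptr [268 191] 25.2 9.5 59
ptr [269 191] 24.8 3.9 35
ptr [270 191] 24.7 -1.8 12
ptr [271 191] 24.8 -7.5 17
ptr [268 211] 25.1 169.9 33
ptr [268 212] 27.5 170.8 41
ptr [268 213] 29.9 171.5 24
ptr [267 214] 32.7 167.9 1
ptr [268 214] 32.4 172.2 44
tab [275 179] 57.0 -12.7 19
tab [276 179] 57.6 -15.1 19
tab [269 180] 53.5 2.6 25
tab [270 180] 53.4 -0.1 49
tab [271 180] 53.4 -2.7 21
tab [272 180] 53.5 -5.4 10
tab [264 181] 53.4 16.2 28
tab [265 181] 52.7 13.6 28
tab [258 182] 57.5 31.2 21
tab [259 182] 56.2 29.1 49
tab [260 182] 55.0 26.9 21
tab [261 182] 53.8 24.5 12
tab [291 191] 57.4 -64.9 48
tab [291 192] 56.3 -67.2 17
tab [292 193] 57.7 -70.5 50
tab [292 194] 56.8 -72.9 71
tab [292 195] 56.1 -75.3 79
tab [292 196] 55.5 -77.8 44
tab [293 196] 57.9 -78.4 35
tab [292 197] 55.0 -80.3 15
tab [293 197] 57.4 -80.8 38
tab [248 198] 55.5 80.0 0
tab [293 198] 57.0 -83.3 52
tab [248 199] 55.1 82.6 27
tab [293 199] 56.8 -85.8 77
tab [248 200] 54.8 85.2 21
tab [249 200] 52.3 85.0 17
tab [293 200] 56.6 -88.3 73
tab [293 201] 56
[... 707 characters left out ...]
[253 216] 55.1 130.0 0
tab [254 216] 53.3 131.7 30
tab [275 223] 55.3 -167.8 2
tab [276 223] 55.9 -165.3 35
tab [277 223] 56.6 -163.0 53
tab [278 223] 57.4 -160.6 61
tab [270 224] 56.1 179.4 11
tab [271 224] 56.2 -178.1 42
tab [272 224] 56.4 -175.6 49
tab [273 224] 56.7 -173.1 52
tab [274 224] 57.1 -170.7 53
tab [275 224] 57.6 -168.3 65
bar dir deg 169.70625157912446
plate [ 0.61521148 -0.07578935] [ 0.61043416 -0.12837021] [ 0.61932048 -0.01986955] 89.15794625929303
plate [ 0.55047905 -0.0764498 ] [ 0.54513711 -0.12924864] [ 0.55609002 -0.018805  ] 89.37336562930919
head top 106 [ 0.55785391 -0.08684341  0.07515037] [ 0.58083425 -0.05912577  0.08861925] [ 0.57005409 -0.07247142  0.08203974]
```

```bash
python3 -m crank '[[1,-42,-3,0,-0.1],[1,-83,-7,0,-0.2],[1,-124,-10,0,-0.23],[1,-165,-13,10,-0.23],[1,-206,-17,20,-0.23],[1,-247,-20,30,-0.23],[1,-288,-23,40,-0.23],[1,-329,-27,50,-0.23],[1,-370,-30,54,-0.23],[1,-413,-34,54,-0.23],[1,-413,-34,54,-0.23],[1,-413,-34,54,-0.23]]' 20
python3 -m crank '[[1,0,0,0,0],[1,0,0,0,0],[1,0,0,0,0]]'
python3 - <<'E'
from h import *; from cell import telemetry
s=telemetry.observe();print(s['time'],s['tool_pos'],s['tool_rot'])
c=cal('wrist');p,d=vision.read_camera('wrist');cv2.imwrite('pics/w1.png',p[:,:,::-1]);np.savez('pics/w1.npz',p=p,d=d,K=c[0],D=c[1],R=c[2],t=c[3])
E
```

```text
time: 1.1
tool_pos: [0.5751, 0.2862, 0.3494]
tool_rot: [-3.141, -0.001, 2.962]
contact_force: [-0.1, 0.8, 0.3]
opening: 0.0916
grip_force: 0.0
time: 1.35
tool_pos: [0.572, 0.2893, 0.3511]
tool_rot: [3.141, -0.0, 2.968]
contact_force: [1.4, 0.2, 0.4]
opening: 0.0916
grip_force: 0.0
1.35 [0.57195514 0.28928538 0.35107517] [ 3.14135737e+00 -2.61325405e-04  2.96772977e+00]
```

View pics/w1.png

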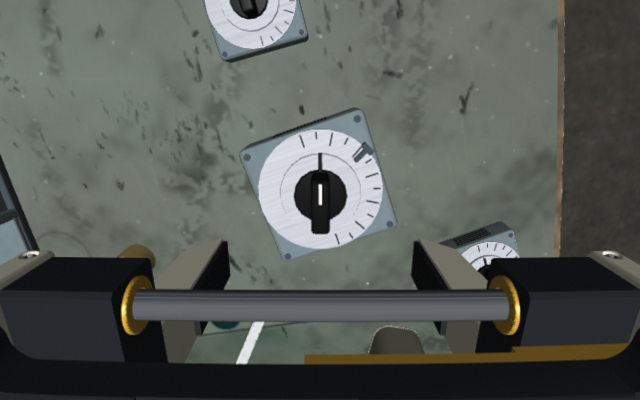

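The wrist view shows the dial at (320,195), the pointer running up to (320,153) and the tab at about (362,154).

```bash
python3 - <<'E'
from h import *
f=np.load('pics/w1.npz');p,d=f['p'],f['d'];c=(f['K'],f['D'],f['R'],f['t']);X=cloud('',d,c)
b=X[105:265,235:400].reshape(-1,3);k=b[(b[:,2]>.083)&(b[:,2]<.095)]
print('bar',rect(k),k[:,2].mean()); k2=b[(b[:,2]>.038)&(b[:,2]<.0505)];print('box',rect(k2))
A=np.array(rect(k)[0])/1e3
g=cv2.cvtColor(p,cv2.COLOR_RGB2GRAY);P=np.stack(np.meshgrid(range(235,400),range(105,265)),-1).reshape(-1,2)
for nm,z,r0,r1,a0,a1 in(('ptr',.058,.024,.037,155,185),('tab',.052,.037,.056,110,145)):
    W=ray('',P,z,c)[:,:2]-A;r=np.hypot(*W.T);a=np.degrees(np.arctan2(W[:,1],W[:,0]))%360
    m=(r>r0)&(r<r1)&(a>a0)&(a<a1)&(g[P[:,1],P[:,0]]<105)
    print(nm,m.sum(),np.round(W[m].mean(0),4),'meanang',a[m].mean(),'med',np.median(a[m]),r[m].min(),r[m].max())
    for lo in np.arange(r0,r1,.004):
        q=m&(r>=lo)&(r<lo+.004)
        if q.any(): print(round(lo,3),q.sum(),a[q].min().round(1),a[q].mean().round(1),a[q].max().round(1))
cv2.imwrite('pics/w1c.png',cv2.resize(p[110:250,240:400],None,fx=4,fy=4,interpolation=cv2.INTER_CUBIC)[:,:,::-1])
E
```

```text
bar (array([573., 288.]), array([13.5, 41.8]), 79.9) 0.08877859673240508
box (array([572.5, 288. ]), array([108.5, 110.4]), 9.3)
ptr 59 [-0.0293  0.0048] meanang 170.7803416478871 med 170.04734322767666 0.02412308008695676 0.035323017966989737
0.024 20 168.2 170.9 173.8
0.028 20 168.4 170.8 173.3
0.032 19 168.6 170.6 172.8
tab 173 [-0.0286  0.041 ] meanang 124.95149037578969 med 125.51002099284612 0.04015104349855897 0.05598549246593334
0.037 7 123.0 125.4 127.9
0.041 26 123.1 125.9 130.9
0.045 31 115.9 125.1 130.6
0.049 42 119.9 125.6 130.9
0.053 67 110.7 124.1 131.8
```

View pics/w1c.png

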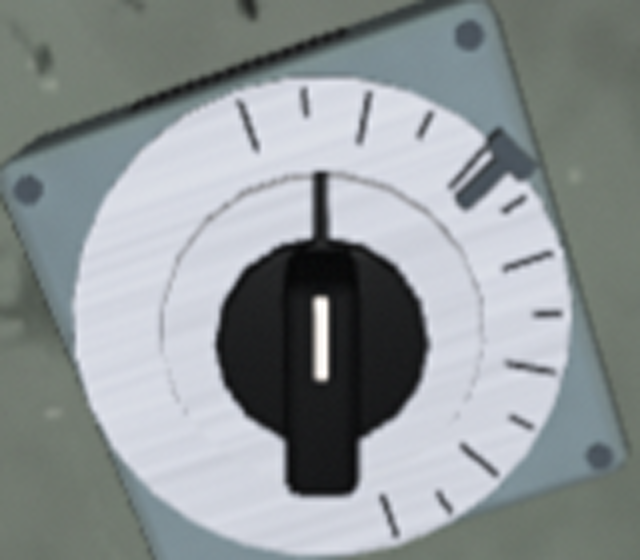

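The crop shows the tab's narrow radial part from about crop (468,200) to (500,167), with a scale tick beside it to the left. I'll exclude that tick.

```bash
python3 - <<'E'
from h import *
f=np.load('pics/w1.npz');c=(f['K'],f['D'],f['R'],f['t'])
A=np.array([.573,.288])
for n,q,z in(('tab in',(468,200),.052),('mid',(485,183),.052),('out',(500,168),.052),('ptr',(321,176),.058),('ptrbase',(321,235),.058),('axis(disc)',(322,342),.057)):
    W=ray('',[(240+(q[0]+.5)/4-.5,110+(q[1]+.5)/4-.5)],z,c)[0,:2];v=W-A;print(n,W.round(4),np.hypot(*v).round(4),np.degrees(np.arctan2(v[1],v[0])).round(1))
E
```

```text
tab in [0.5496 0.3221] 0.0413 124.4
mid [0.5468 0.3259] 0.0461 124.6
out [0.5443 0.3293] 0.0503 124.8
ptr [0.5387 0.2939] 0.0348 170.2
ptrbase [0.5503 0.2919] 0.023 170.3
axis(disc) [0.5725 0.2882] 0.0005 160.8
```

```bash
python3 -m crank '[[1,-1,-1,35,0],[1,-1,-1,70,0],[1,-1,-1,100,0],[1,-1,-1,109,0],[1,-1,-1,109,0],[1,-1,-1,109,0],[1,-1,-1,109,0]]' 20
python3 -m crank '[[-1,0,0,0,0],[-1,0,0,0,0],[-1,0,0,0,0],[-1,0,0,0,0],[-1,0,0,0,0],[-1,0,0,0,0],[-1,0,0,0,0],[-1,0,0,0,0],[-1,0,0,0,0],[-1,0,0,0,0]]' 20
```

```text
time: 1.98
tool_pos: [0.5746, 0.2875, 0.2442]
tool_rot: [3.139, 0.004, 2.966]
contact_force: [0.7, 0.7, 1.2]
opening: 0.0921
grip_force: 0.0
time: 2.82
tool_pos: [0.5741, 0.2869, 0.2417]
tool_rot: [3.142, -0.0, 2.966]
contact_force: [-0.9, -0.1, 0.4]
opening: 0.0299
grip_force: 0.0
```

```bash
python3 -m crank '[[-1,0,0,0,0],[-1,0,0,0,0],[-1,0,0,0,0],[-1,0,0,0,0],[-1,0,0,0,0],[-1,0,0,0,0]]' 20
```

```text
time: 3.32
tool_pos: [0.5742, 0.2881, 0.2417]
tool_rot: [3.139, 0.001, 2.966]
contact_force: [0.9, 6.6, -2.6]
opening: 0.0135
grip_force: 20.0
```

```bash
python3 -m crank '[[-1,0,0,0,0.08],[-1,0,0,0,0.17],[-1,0,0,0,0.26],[-1,0,0,0,0.35],[-1,0,0,0,0.44],[-1,0,0,0,0.53],[-1,0,0,0,0.62],[-1,0,0,0,0.7],[-1,0,0,0,0.76],[-1,0,0,0,0.8],[-1,0,0,0,0.8],[-1,0,0,0,0.8]]' 20
python3 -m crank '[[-1,0,0,0,0],[-1,0,0,0,0],[-1,0,0,0,0],[0.2,0,0,0,0],[0.2,0,0,0,0],[0.2,0,0,0,0],[0.2,0,0,0,0],[0.2,0,0,0,0],[0.2,0,0,0,0]]' 20
python3 -m crank '[[1,0,0,-20,0],[1,0,0,-55,0],[1,0,0,-90,0],[1,0,0,-110,0],[1,0,0,-110,0],[1,0,0,-110,0],[1,0,0,-110,0]]' 20
python3 - <<'E'
from h import *; from cell import telemetry
s=telemetry.observe();print(s['time'],s['tool_pos'],s['tool_rot'])
c=cal('wrist');p,d=vision.read_camera('wrist');np.savez('pics/w2.npz',p=p,d=d,K=c[0],D=c[1],R=c[2],t=c[3])
cv2.imwrite('pics/w2c.png',cv2.resize(p[110:250,240:400],None,fx=4,fy=4,interpolation=cv2.INTER_CUBIC)[:,:,::-1])
X=cloud('',d,c);b=X[80:290,200:430].reshape(-1,3);k=b[(b[:,2]>.083)&(b[:,2]<.095)];print(rect(k))
E
```

```text
time: 4.32
tool_pos: [0.5742, 0.2881, 0.2418]
tool_rot: [3.139, -0.001, 2.166]
contact_force: [1.6, 7.1, -1.5]
opening: 0.0139
grip_force: 20.0
time: 5.07
tool_pos: [0.5741, 0.2868, 0.2418]
tool_rot: [-3.142, -0.0, 2.166]
contact_force: [-0.2, -0.3, 0.3]
opening: 0.049
grip_force: 0.0
time: 5.65
tool_pos: [0.5738, 0.2868, 0.3507]
tool_rot: [-3.14, -0.0, 2.166]
contact_force: [-1.5, -0.3, -0.5]
opening: 0.0913
grip_force: 0.0
5.65 [0.57376931 0.28676019 0.35066718] [-3.13985156e+00 -4.55480826e-04  2.16571467e+00]
(array([573. , 288.5]), array([13.9, 40.9]), 33.8)
```

View pics/w2c.png

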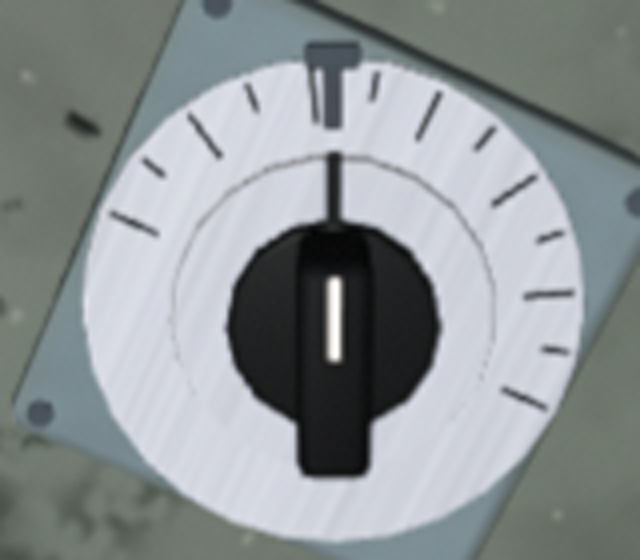

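The pointer (crop x≈334) now lines up radially with the tab (crop x≈332). I'll check it numerically while moving to the fixture.

```bash
python3 - <<'E'
from h import *
f=np.load('pics/w2.npz');c=(f['K'],f['D'],f['R'],f['t'])
A=np.array([.573,.2882])
for n,q,z in(('tab in',(333,122),.052),('mid',(332.5,98),.052),('ptr',(334,158),.058),('ptrbase',(334.5,215),.058)):
    W=ray('',[(240+(q[0]+.5)/4-.5,110+(q[1]+.5)/4-.5)],z,c)[0,:2];v=W-A;print(n,W.round(4),np.hypot(*v).round(4),np.degrees(np.arctan2(v[1],v[0])).round(1))
E
python3 -m crank '[[1,-30,-20,0,-0.1],[1,-60,-40,0,-0.2],[1,-90,-60,0,-0.3],[1,-120,-81,0,-0.4],[1,-150,-101,0,-0.5],[1,-180,-122,0,-0.6],[1,-210,-142,0,-0.7],[1,-240,-162,0,-0.8],[1,-270,-183,0,-0.9],[1,-299,-203,0,-0.96],[1,-299,-203,0,-0.96],[1,-299,-203,0,-0.96]]' 20
python3 -m crank '[[1,0,0,0,0],[1,0,0,0,0],[1,0,0,0,0]]'
python3 - <<'E'
from h import *; from cell import telemetry
s=telemetry.observe();print(s['time'],s['tool_pos'],s['tool_rot'],s['qpos'])
c=cal('wrist');p,d=vision.read_camera('wrist');np.savez('pics/w3.npz',p=p,d=d,K=c[0],D=c[1],R=c[2],t=c[3])
cv2.imwrite('pics/w3.png',p[:,:,::-1])
X=cloud('',d,c)
b=X.reshape(-1,3);b=b[(b[:,2]>.096)&(b[:,2]<.104)&(abs(b[:,1]+.074)<.08)];
for lo,hi in((.53,.58),(.58,.64)):
    k=b[(b[:,0]>lo)&(b[:,0]<hi)];print('plate',len(k),rect(k) if len(k) else '')
b=X.reshape(-1,3);b=b[(b[:,2]>.055)&(b[:,2]<.092)&(abs(b[:,1]+.074)<.03)&(b[:,0]>.558)&(b[:,0]<.595)];print('head',len(b),b.min(0),b.max(0))
k=b[b[:,2]>.075];print(rect(k))
E
```

```text
tab in [0.55   0.3218] 0.0407 124.3
mid [0.5473 0.3257] 0.0455 124.4
ptr [0.5536 0.3168] 0.0346 124.1
ptrbase [0.5601 0.3075] 0.0233 123.8
time: 6.7
tool_pos: [0.5732, -0.0763, 0.3501]
tool_rot: [3.141, -0.003, 3.122]
contact_force: [0.4, 1.0, 1.0]
opening: 0.0916
grip_force: 0.0
time: 6.95
tool_pos: [0.5736, -0.0731, 0.3513]
tool_rot: [3.141, -0.001, 3.127]
contact_force: [-0.4, -0.1, -1.0]
opening: 0.0917
grip_force: 0.0
6.95 [ 0.57358741 -0.07306256  0.3513304 ] [ 3.14110825e+00 -7.25784510e-04  3.12733889e+00] [-2.59284486e-01  4.84078228e-01  1.45347561e+00  3.14700883e-04
  1.20486045e+00 -1.81593960e+00]
plate 2338 (array([550.4, -74.3]), array([110.4,  10.6]), 88.5)
plate 1594 (array([614.6, -75.6]), array([108.9,   8.8]), 88.6)
head 1065 [ 0.56007937 -0.09096889  0.06265624] [ 0.58091383 -0.05807175  0.08723368]
(array([570.4, -75.7]), array([30. , 20.6]), 88.9)
```

View pics/w3.png

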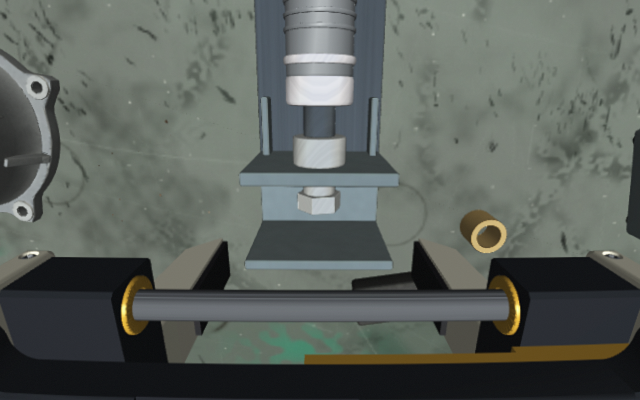

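The wrist view shows the head at (318,202) between the two plate tops. The fit agrees with the given sizes: plates 64–65 mm apart, head centre about (0.574, −0.0747), yaw about −1.4°. The bush at (487,235) is clear of the fingers.

```bash
python3 -m crank '[[1,0,-2,30,0.01],[1,0,-2,60,0.01],[1,0,-2,85,0.01],[1,0,-2,105,0.01],[1,0,-2,118,0.01],[1,0,-2,122,0.01],[1,0,-2,122,0.01],[1,0,-2,122,0.01],[1,0,-2,122,0.01]]' 30
python3 -m crank '[[-1,0,0,0,0],[-1,0,0,0,0],[-1,0,0,0,0],[-1,0,0,0,0],[-1,0,0,0,0],[-1,0,0,0,0],[-1,0,0,0,0],[-1,0,0,0,0],[-1,0,0,0,0],[-1,0,0,0,0],[-1,0,0,0,0],[-1,0,0,0,0]]' 30
python3 -m crank '[[-1,0,0,0,0],[-1,0,0,0,0],[-1,0,0,0,0],[-1,0,0,0,0],[-1,0,0,0,0],[-1,0,0,0,0]]' 30
```

```text
time: 7.75
tool_pos: [0.574, -0.0763, 0.231]
tool_rot: [-3.141, 0.002, 3.116]
contact_force: [-0.1, 0.7, -0.2]
opening: 0.0919
grip_force: 0.0
time: 8.75
tool_pos: [0.5735, -0.0747, 0.2298]
tool_rot: [3.138, -0.0, 3.116]
contact_force: [0.2, 9.5, 2.0]
opening: 0.0323
grip_force: 30.0
time: 9.25
tool_pos: [0.5735, -0.0748, 0.2298]
tool_rot: [3.138, -0.0, 3.116]
contact_force: [-0.2, 9.6, 1.7]
opening: 0.0321
grip_force: 30.0
```

```bash
python3 -m crank '[[-1,0,0.5,0,0],[-1,0,1,0,0],[-1,0,1,0,0],[-1,0,1,0,0],[-1,0,1,0,0],[-1,0,1,0,0],[-1,0,1,0,0],[-1,0,1,0,0]]' 40
python3 -m crank '[[-1,0,0,0,0],[-1,0,0,0,0],[-1,0,0,0,0],[-1,0,0,0,0],[-1,0,0,0,0],[-1,0,0,0,0],[-1,0,0,0,0],[-1,0,0,0,0],[-1,0,0,0,0],[-1,0,0,0,0],[-1,0,0,0,0],[-1,0,0,0,0]]' 40
python3 - <<'E'
from h import *
c=cal('wrist');p,d=vision.read_camera('wrist');q,_=vision.read_camera('top')
f=np.load('pics/top0.npz')['p']
print(np.abs(q[172:232,240:305].astype(int)-f[172:232,240:305]).mean())
cv2.imwrite('pics/w4.png',p[:,:,::-1])
E
```

```text
time: 9.92
tool_pos: [0.5735, -0.0745, 0.2298]
tool_rot: [3.14, -0.0, 3.116]
contact_force: [0.7, 7.3, 2.6]
opening: 0.0319
grip_force: 40.0
time: 10.92
tool_pos: [0.5735, -0.0745, 0.2298]
tool_rot: [3.14, -0.0, 3.116]
contact_force: [0.9, 6.9, 2.2]
opening: 0.0317
grip_force: 40.0
8.215811965811966
```

View pics/w4.png

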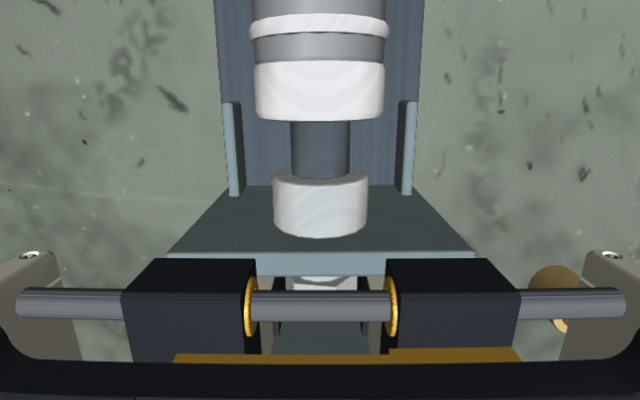

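The grip is holding, but the opening is 31.7 mm and still creeping down. The flats (30 mm) are not yet seated. I'll centre better and watch it settle.

```bash
for i in 1; do :; done; python3 -m crank '[[-1,0,1,0,0],[-1,0,2,0,0],[-1,0,2,0,0],[-1,0,2,0,0],[-1,0,2,0,0],[-1,0,2,0,0],[-1,0,2,0,0],[-1,0,2,0,0],[-1,0,2,0,0],[-1,0,2,0,0],[-1,0,2,0,0],[-1,0,2,0,0]]' 40
python3 -m crank '[[-1,0,0,0,0],[-1,0,0,0,0],[-1,0,0,0,0],[-1,0,0,0,0],[-1,0,0,0,0],[-1,0,0,0,0],[-1,0,0,0,0],[-1,0,0,0,0],[-1,0,0,0,0],[-1,0,0,0,0],[-1,0,0,0,0],[-1,0,0,0,0]]' 40
```

```text
time: 12.02
tool_pos: [0.5736, -0.0739, 0.2298]
tool_rot: [-3.141, 0.0, 3.116]
contact_force: [-2.4, -5.9, 1.2]
opening: 0.0317
grip_force: 40.0
time: 13.02
tool_pos: [0.5736, -0.0739, 0.2297]
tool_rot: [-3.141, -0.0, 3.116]
contact_force: [-1.3, -4.9, 1.5]
opening: 0.0316
grip_force: 40.0
```

```bash
python3 -m crank '[[-0.15,0,-0.8,0,0],[-0.15,0,-0.8,0,0],[-0.15,0,-0.8,0,0],[-1,0,-0.8,0,0],[-1,0,-0.8,0,0],[-1,0,-0.8,0,0],[-1,0,-0.8,0,0],[-1,0,-0.8,0,0],[-1,0,-0.8,0,0],[-1,0,-0.8,0,0]]' 40
python3 -m crank '[[-1,0,0,0,0],[-1,0,0,0,0],[-1,0,0,0,0],[-1,0,0,0,0],[-1,0,0,0,0],[-1,0,0,0,0]]' 40
```

```text
time: 13.85
tool_pos: [0.5736, -0.0742, 0.2296]
tool_rot: [3.141, 0.0, 3.116]
contact_force: [0.0, 0.3, -1.8]
opening: 0.0311
grip_force: 40.0
time: 14.35
tool_pos: [0.5736, -0.0741, 0.2296]
tool_rot: [3.141, 0.0, 3.116]
contact_force: [2.2, 1.1, -3.9]
opening: 0.0314
grip_force: 40.0
```

```bash
python3 - <<'E'
from h import *; from cell import telemetry
o=[]
for i in range(20):
    vision.read_camera('scene'); s=telemetry.observe(); o.append(s['opening']*1e3)
print(np.round(o,2),s['time'],s['contact_force'],s['torque'])
E
```

```text
[31.15 31.21 31.17 31.16 31.37 31.37 31.17 31.2  31.53 31.13 31.54 31.3
 31.35 31.31 31.35 31.35 31.31 31.6  31.11 30.86] 15.35 [ 3.85753093  2.30990136 -6.62573665] [ 0.54793232 -0.49780381  0.0213166 ]
```

```bash
cat > rd.py <<'E'
from h import *; from cell import telemetry
o=[];F=[]
import sys
for i in range(int(sys.argv[1])):
    vision.read_camera('scene'); s=telemetry.observe(); o.append(s['opening']*1e3);F.append(np.r_[s['contact_force'],s['grip_force']])
print(np.round(o,1),np.mean(o).round(2),s['time'],np.mean(F,0).round(1))
E
python3 -m crank '[[-1,0,0,0,0],[-1,0,0,0,0],[-1,0,0,0,0]]' 3 | grep -E 'time|open|grip'
python3 rd.py 12
```

```text
time: 15.6
opening: 0.0321
grip_force: 3.0
[32.5 32.6 32.7 32.4 32.2 32.2 32.2 32.2 31.9 32.  32.3 32. ] 32.25 16.2 [-0.7  3.3  2.3  3. ]
```

```bash
python3 rd.py 16
```

```text
[31.8 31.9 31.5 32.3 31.7 31.5 31.7 31.6 31.6 31.5 31.1 31.  31.  31.3
 30.8 31. ] 31.45 17.0 [-0.2  3.5  2.7  3. ]
```

Opening is falling steadily, so the runner is turning the flats onto the pads. I'll keep watching.

```bash
python3 rd.py 24
```

```text
[30.6 30.6 30.7 30.5 30.1 30.9 30.1 30.3 30.3 30.  29.7 29.7 29.9 29.8
 29.7 30.  30.2 29.9 30.1 30.2 30.  29.8 29.8 30. ] 30.12 18.2 [0.3 4.3 2.9 3. ]
```

Seated flat at 29.9 mm. Now I'll clamp.

```bash
python3 -m crank '[[-1,0,0,0,0],[-1,0,0,0,0],[-1,0,0,0,0],[-1,0,0,0,0],[-1,0,0,0,0],[-1,0,0,0,0]]' 32
python3 rd.py 20; python3 - <<'E'
from h import *
p,d=vision.read_camera('top');X=cloud('top',d)
def sub(u0,u1,v0,v1,z0,z1):
    Y=X[v0:v1,u0:u1].reshape(-1,3); return Y[(Y[:,2]>z0)&(Y[:,2]<z1)]
print(rect(sub(240,305,172,232,.08,.095)))
f=np.load('pics/top0.npz')['p'].astype(int)
for n,(u,v) in dict(bush=(351,181),block=(384,152),cap=(320,156)).items(): print(n,np.abs(p[v-12:v+12,u-12:u+12].astype(int)-f[v-12:v+12,u-12:u+12]).mean())
E
```

```text
time: 18.7
tool_pos: [0.5736, -0.0742, 0.2297]
tool_rot: [3.141, 0.0, 3.116]
contact_force: [-0.1, 4.4, 2.9]
opening: 0.0297
grip_force: 32.0
[29.8 29.5 29.7 29.2 29.6 30.1 29.5 29.6 29.5 29.4 29.7 30.1 29.7 30.
 30.1 29.7 29.7 29.6 29.9 29.7] 29.72 19.7 [ 0.8  5.   2.9 32. ]
(array([573.8, 288.1]), array([14.9, 41.3]), 33.5)
bush 5.0376157407407405
block 4.393518518518518
cap 5.001736111111111
```

```bash
python3 -c "
from cell import ticket; print(ticket.hand_in())"
```

```text
the job is handed in; nothing more can be done
None
```

I turned the dial to within about 0.3° of the set-point tab and let it go, then gripped the bolt head on its flats at 32 N (opening steady at 29.7 mm over 1 s) and handed in at about 20 s, still holding; the loose parts looked unmoved in the top view.

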